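# Open the label printer and hold its head-release lever at the third click

### The arm

A 7-joint arm with a two-finger parallel gripper is mounted at the origin on the work surface. World frame = base frame: x ahead of the robot, y to its left, z up, the work surface at z = 0. Lengths are in m, angles in degrees, forces in N, time in s.
With the tool pointing down it reaches from about 0.425 to 0.875 m from the base axis. Payload 4.7 kg.
Tool frame: the origin (TCP) lies at the very end of the fingers, on their centre line; the grasp point (between the pads) lies 19 mm behind it; z points along the fingers, y is the direction in which the jaws open and shut (so a half turn about z gives the same grasp; the last joint's range is limited). The gripper opens to 87 mm and grips with 3 to 60 N. Pads are 19 mm wide; open, the fingers measure 117 mm over their backs; the gripper's body (75 mm by 190 mm) begins 51 mm behind the grasp point.
Start: joints at [-62.619, 18.392, -4.016, 83.108, 1.295, 78.541, -3.26], TCP at [0.291, 0.581, 0.223] pointing down, gripper open.
Joint ranges: [-163.93, 163.93], [-17.29, 119.83], [-79.2, 71.16], [3.27, 140.29], [-89.18, 269.18], [5.43, 117.66], [-154.24, 154.24]. Speed limits (degrees/s): [147.25, 147.25, 180, 180, 180, 180, 180].

### API

Orientations are given as [roll, pitch, yaw] about the fixed x, y, z axes, in that order (R = Rz(yaw) Ry(pitch) Rx(roll)).
In Python, from cell import monitor, read_camera, camera_info, env, look_for gives the robot as it stands.
- The arm moves only by the tool servo_tool, never from a script. Its argument "commands" is one flat list of numbers, 6 for each row, row after row: the shift along the tool's x, y, z in mm, then the turn, a rotation vector about the tool's x, y, z in degrees. A call has 1 to 10 rows; each row shifts and turns the commanded pose from where the row before left it, along the tool's axes as they then stand; what a row does not reach is not made up. A row lasts 1/10 s, in which the tool goes at most 50 mm and 8.59 degrees, less where a joint would pass 70% of its speed; a pose out of reach is approached as far as the arm can. A call is refused whole if a number of a shift passes 50 or a number of a turn 8.59, either way. A call with a gripper value outside its range is refused whole. "jaw" is the finger opening in mm, from 0 to 87, set as the call begins (left out, the last holds). The fingers move at their own pace and stop on an object; "newtons" is the grip in N (left out, the last holds). Time passes only in rows, so rows that do not move let the fingers close. It gives the time, the measured TCP pose, the force and the opening at its end, in the units of the state.
- monitor.get_obs(): the state, without advancing time (a new reading comes with each control period).
- read_camera(name): name is "scene" or "side" or "wrist"; returns (picture, depth): 400x640x3 uint8, red, green, blue; 400x640 float32, m along the optical axis (not along the pixel's ray), 0 where there is no reading.
- camera_info(name): a dict with "camera_matrix" (3x3 intrinsics, pixels), "R" (3x3) and "t" (3): a world point X has camera coordinates R X + t; the wrist camera has in their place "T_tool_cam" (4x4, takes a point from camera to tool coordinates, whose origin is the TCP and whose axes are the flange's). Camera axes: x right, y down, z forward; pixel columns grow to the right and rows downward; lengths in m; the calibration is good to about 2 mm. The wrist camera is an equidistant fisheye: a pixel r from the principal point sees the ray r / f radians off the axis. A picture is of the moment at which its call begins: read the wrist's pose just before it. camera_info takes no time and is no camera call.
- env.sign_off(): hands the job in, once; it reports no verdict.
Trained networks look in the newest picture that a camera, given by its name, has taken for a name from the list of things; names that differ only in an ending like _2 or _b are one class to them, and where a whole thing is asked for, a point or a joint stands for the part that bears it (a point fixed in the world has none). Each returns a list of dicts, best first, with "conf" (0 to 1); they miss things now and then, are a little off and sometimes report something else, mostly with a low value. They report only what shows in the picture. A call takes as long as a camera call.
- look_for(camera, label): "box" ([left, top, width, height] in pixels, round what is visible of it).
The state is a dict: "time_s": time; "qpos": joint angles; "joint_velocities": joint speeds; "effort": joint torques, N m; "tool_pos": TCP position; "tool_rot": TCP orientation; "force": force on the tool from outside, world axes, zero at the start; "wrist_torque": the same for the moment, N m; "grip_width": finger opening in m.
Only numpy, scipy, OpenCV 4.12 (cv2) and the standard library are available. Lean on these libraries where they do the work, as an engineer would, in place of code of your own. Each camera call takes 0.05 s, during which the arm holds its last target.

### The job

The labels have jammed in the parcel desk's label printer: swing its cover up and over until it rests open on its stop by itself and let go of it, then press the dial's lever inside down by its end pad, past the first and second clicks to the third. The lever springs back, so finish while still holding it down there with the fingers on the lever, so that a colleague can pull the labels out. Leave the parcels and other things on the desk where they are.

Things in the scene. Friction and masses are not known exactly. Their poses are not given: they have to be found in the camera images.
- printer: white label printer fixed to the table, 230 mm deep (x), 220 wide (y), 120 high, front to its own -x, yaw varies. Origin on the table under the middle of its open-topped bay (x -80 to 80 mm, side walls 8 mm, rims z 120; front wall only 78 high) under the grey cover. Behind: closed hump, x to 150, z 120, with two stop lugs at y +-70 mm to z 150. Fixed label roll in the bay: y -97 to -12, top z 100
- cover (a joint): cover hinge, rad: 0 shut, 1.8 open on its stop. The cover (165 mm long, 220 wide, 8 thick, about 0.3 kg) turns up and away from the robot about the printer's y axis at its far edge. No spring: by its weight it falls shut below about 1.6 rad and falls open onto the stop beyond that
- cover_hinge (a point): middle of the cover's hinge line; in the printer's frame x = 80 mm, y = 0, z = 120 mm. Its axes turn with the cover; the hinge axis is y
- cover_grip (a point): grip point of the pull tab: flat tongue at the middle of the cover's front edge, free space below and beside it, 24 mm wide (y; pinch across this), 10 thick, reaching 165 to 211 mm from the hinge. Shut, the point is at x -113, y 0, z 123 mm in the printer's frame, 193 mm from the hinge, 28 mm ahead of a 30 mm skirt hanging from the cover's front edge. Its axes turn with the cover
- dial (a joint): head-release dial, rad: 0 at rest; grows as its lever is pressed down. Clicks (detents) at 0.24 (first), 0.48 (second), 0.72 (third), end stop at 0.80. A spring returns it to 0 from any click when let go. Pressing the lever's pad straight down takes 3 to 6 N up to the first click, rising to 6 to 10 N around the third; the force dips before each click and rises after it
- dial_axis (a point): centre of the black dial drum, 27 mm radius, axis along the printer's y; in the printer's frame x 30, y 45, z 80 mm. It sits between two fixed cheeks (y 14 to 22 and 68 to 76, x 15 to 45, top z 91 mm)
- lever_pad (a point): end of the dial's lever, a steel arm to the printer's front with a black end pad 34 mm long, 36 wide (y), 10 thick; under the cover. This point: centre of the pad's upper face, 60 mm from the dial axis. At rest it slopes 0.38 rad up to its end, point at x -24, y 45, z 107 mm in the printer's frame; at the third click 0.34 rad down, point x -25, z 65 mm (42 mm lower: press straight down)
- carton_a: sealed brown cardboard parcel, 170 x 130 x 100 mm high; origin under its centre; leave it alone
- carton_b: sealed brown cardboard parcel, 150 x 140 x 75 mm high; origin under its centre; leave it alone
- small_box: small flat cardboard parcel, 70 x 90 x 35 mm high, in front of one front corner of the printer; origin under its centre; leave it alone
- tape_roll: roll of parcel tape lying flat beside the printer, 100 mm across, 48 mm high; origin under its centre; leave it alone
- spare_roll: spare roll of labels standing on end beside the printer, 84 mm across, 85 mm high; origin under its centre; leave it alone
- scanner: hand-held scanner lying on the table, about 150 x 45 x 40 mm; origin under its middle; leave it alone
- mug: white mug, 80 mm across, 90 mm high; origin under its centre; leave it alone

How it is judged (in metres and radians):
On the way, in this order (a step that is already met when the one before it is completed fails the run):
1. the cover rests open on its stop, let go by the robot (value of joint cover above 1.72 rad and contact force between each of the arm, the fingers and printer below 0.3 N), for 0.2 s.
2. the fingers hold the lever at the third click (value of joint dial above 0.62 rad and contact force between the fingers and dial above 2 N), for 0.3 s.
At the end, for the whole second after the job is handed in: The cover is open on its stop (within 0.08 rad) and the dial is held in the third click (0.62 rad up to its end stop at 0.80) by the fingers pressing on the lever with more than 2 N, through the last second; no other thing has been shifted by more than 40 mm (all of step 2 and value of joint cover above 1.72 rad); the arm keeps its last pose, push and grip.
It fails at once if a parcel, roll, scanner or mug shifted by more than 40 mm (distance of any of carton_a, carton_b, small_box, tape_roll, spare_roll, scanner, mug from where it was at the start of the episode above 0.04 m).
It also fails if it takes over 48 s, if anything falls off the work surface, if the arm or the gripper's body presses on something with over 40 N, if the wrist force passes 120 N, or if a joint passes its speed limit or range.

## Working session

There is one attempt and no reset: what is moved stays moved. The work goes in short steps, Python scripts to look and compute and a tool call to move; the robot and the scene stay as the last step left them, time stands still between calls to the robot, and variables do not carry over. Pictures are saved under pics/ and viewed, and the job is handed in when it is done.

Besides the shell and the picture viewer there is one more tool, called after "Emit:" as name(argument=value, ...) on one line, values as JSON. servo_tool: Moves the arm, as the interface text tells. Its arguments: {"type":"object","properties":{"commands":{"type":"array","items":{"type":"number"}},"jaw":{"type":"number"},"newtons":{"type":"number"}},"required":["commands"]}

```bash
mkdir -p pics; ls; cat > h.py <<'E'
import numpy as np, cv2
from scipy.spatial.transform import Rotation as Ro
from cell import monitor, read_camera, camera_info, env, look_for
def cloud(name, dep):
    ci=camera_info(name);K=np.array(ci["camera_matrix"]);R=np.array(ci["R"]);t=np.array(ci["t"])
    v,u=np.mgrid[0:400,0:640]
    c=np.stack([(u-K[0,2])/K[0,0]*dep,(v-K[1,2])/K[1,1]*dep,dep],-1)
    return (c-t)@R
E
python3 - <<'E'
from h import *
o=monitor.get_obs();print({k:np.round(v,3).tolist() for k,v in o.items()})
for n in("scene","side"):
    p,d=read_camera(n);np.save(n+"_d.npy",d);np.save(n+"_p.npy",p)
    cv2.imwrite(f"pics/{n}0.png",p[:,:,::-1])
    print(n,camera_info(n))
    for l in("printer","cover","cover_grip"):
        print(l,[(np.round(x["box"]).tolist(),round(x["conf"],2)) for x in look_for(n,l)[:2]])
print(monitor.get_obs()["time_s"])
E
```

```text
pics
{'time_s': 0.0, 'qpos': [-62.619, 18.44, -4.014, 83.177, 1.295, 78.539, -3.262], 'joint_velocities': [0.04, -0.026, 0.035, -0.029, 0.036, 0.03, -0.074], 'effort': [0.0, -49.129, -0.404, -31.253, -0.064, 0.044, 0.0], 'tool_pos': [0.291, 0.581, 0.221], 'tool_rot': [-179.889, 0.006, 153.426], 'force': [-0.184, 0.153, 0.349], 'wrist_torque': [0.021, -0.008, -0.016], 'grip_width': 0.087}
scene {'camera_matrix': array([[376.06858455,   0.        , 317.63407296],
       [  0.        , 376.06858455, 195.35215243],
       [  0.        ,   0.        ,   1.        ]]), 'R': array([[-0.76364764,  0.64533468,  0.01963225],
       [ 0.37423136,  0.46721046, -0.80104012],
       [-0.52611136, -0.6043654 , -0.59828865]]), 't': array([ 0.35846066, -0.11043651,  1.64716106])}
printer [([246.0, 173.0, 85.0, 79.0], 0.94)]
cover [([268.0, 178.0, 64.0, 43.0], 0.56)]
cover_grip [([267.0, 176.0, 69.0, 45.0], 0.87)]
side {'camera_matrix': array([[374.4522616 ,   0.        , 319.52594487],
       [  0.        , 374.4522616 , 200.27899154],
       [  0.        ,   0.        ,   1.        ]]), 'R': array([[ 0.70446891, -0.70971294, -0.0055768 ],
       [-0.51158203, -0.50232426, -0.69710412],
       [ 0.49194245,  0.49394118, -0.71694821]]), 't': array([-0.34959212,  0.3353523 ,  1.09048497])}
printer []
cover [([296.0, 165.0, 76.0, 59.0], 0.95)]
cover_grip [([297.0, 165.0, 72.0, 59.0], 0.72)]
0.4
```

View pics/scene0.png

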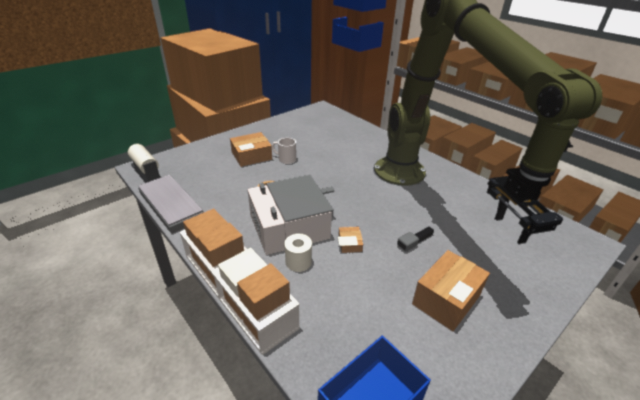

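View pics/side0.png

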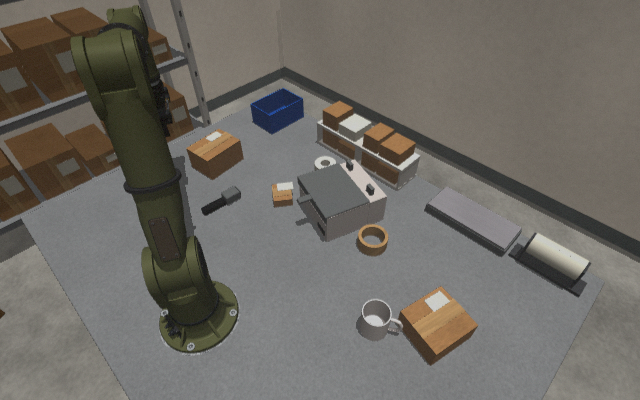

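```bash
python3 - <<'E'
from h import *
P=[]
for n in("scene","side"):
    d=np.load(n+"_d.npy");X=cloud(n,d);m=d>0
    P.append(X[m])
    Y=X[m];s=(abs(Y[:,2]-.12)<.012)&(Y[:,0]>.3)&(Y[:,0]<.95)&(abs(Y[:,1])<.5)
    print(n,s.sum(),Y[s].min(0),Y[s].max(0), Y[s].mean(0))
Y=np.vstack(P)
# height map top view, x up, y left ; 2mm/pix
H=np.zeros((400,500),np.float32)
o=np.argsort(Y[:,2]);Y=Y[o]
r=((1.05-Y[:,0])/.002).astype(int);c=((.5-Y[:,1])/.002).astype(int)
k=(r>=0)&(r<400)&(c>=0)&(c<500)&(Y[:,2]<.3)
H[r[k],c[k]]=Y[k,2]
np.save("H.npy",H)
cv2.imwrite("pics/h0.png",cv2.applyColorMap(np.clip(H/.2*255,0,255).astype(np.uint8),cv2.COLORMAP_JET))
E
```

```text
scene 3747 [ 0.44297856 -0.1477906   0.10801564] [0.94269705 0.33267789 0.13197823] [0.65735076 0.04093483 0.12263786]
side 3774 [ 0.43395273 -0.1506938   0.10800989] [0.93892704 0.33877282 0.13199056] [ 0.61834707 -0.0027277   0.12468859]
```

View pics/h0.png

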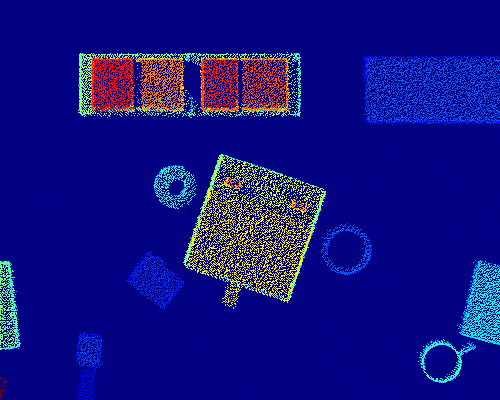

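```bash
cat > fit.py <<'E'
from h import *
from scipy.optimize import minimize
for n in("scene","side","both"):
    X=np.vstack([cloud(m,np.load(m+"_d.npy"))[np.load(m+"_d.npy")>0] for m in (("scene","side") if n=="both" else (n,))])
    s=(abs(X[:,2]-.12)<.012)&(X[:,0]>.42)&(X[:,0]<.76)&(X[:,1]>-.2)&(X[:,1]<.15)
    Y=X[s][:,:2]
    # rim box x -85..150 y -110..110 plus tab x -131..-85, |y|<12: maximise inliers, penalise uncovered area
    def inside(q,p):
        c,s_=np.cos(p[2]),np.sin(p[2]);d=q-p[:2]
        x=d[:,0]*c+d[:,1]*s_;y=-d[:,0]*s_+d[:,1]*c
        return x,y
    def dist(p):
        x,y=inside(Y,p)
        a=np.hypot(np.maximum(np.maximum(-.085-x,x-.15),0),np.maximum(abs(y)-.11,0))
        b=np.hypot(np.maximum(np.maximum(-.131-x,x+.085),0),np.maximum(abs(y)-.012,0))
        return np.minimum(a,b)
    # occupancy: nearest data for model boundary samples
    from scipy.spatial import cKDTree
    T=cKDTree(Y)
    g=np.array([(x,y) for x in np.arange(-.085,.1501,.005) for y in np.arange(-.11,.1101,.005)]+[(x,y) for x in np.arange(-.131,-.085,.004) for y in np.arange(-.012,.0121,.004)])
    def cost(p):
        c,s_=np.cos(p[2]),np.sin(p[2])
        G=g@np.array([[c,s_],[-s_,c]])+p[:2]
        dd=T.query(G)[0]
        return np.minimum(dist(p),.01).mean()*4+np.minimum(np.maximum(dd-.003,0),.01).mean()*4
    best=min((minimize(cost,[.565+a,.0+b,np.radians(-18)],method="Nelder-Mead",options=dict(initial_simplex=None,xatol=1e-5,fatol=1e-8)) for a in(-.02,0,.02) for b in (-.02,0,.02)),key=lambda r:r.fun)
    x,y=inside(Y,best.x)
    print(n,len(Y),best.x[:2],np.degrees(best.x[2]),best.fun,"pct x",np.percentile(x,[.5,99.5]),"y",np.percentile(y,[.5,99.5]),"tab y",np.percentile(y[x<-.095],[2,98]))
E
python3 fit.py
```

```text
scene 3023 [0.5649321  0.00381338] -19.0015176305887 0.0007464805721390888 pct x [-0.11930428  0.1492942 ] y [-0.1098943   0.10973546] tab y [-0.0136382  0.0119795]
side 3148 [ 5.59759704e-01 -2.57714423e-04] -19.026164301364002 0.0008543986669989634 pct x [-0.12259844  0.14888395] y [-0.10915056  0.10950767] tab y [-0.011929    0.01379643]
both 6171 [0.56216726 0.00175744] -18.792265019848276 0.0002922979835428891 pct x [-0.12058531  0.15060925] y [-0.111551    0.11161122] tab y [-0.01356159  0.01321188]
```

Emit:
servo_tool(commands=[0,0,0,0,0,-7.57,-20.8,-28.7,0,0,0,0,-20.8,-28.7,0,0,0,0,-20.8,-28.7,0,0,0,0,-20.8,-28.7,0,0,0,0,-20.8,-28.7,0,0,0,0,-20.8,-28.7,0,0,0,0,-20.8,-28.7,0,0,0,0], jaw=60, newtons=10)

```text
time_s: 1.2
tool_pos: [0.3634, 0.3426, 0.2228]
tool_rot: [180.0, 0.0, 161.0]
force: [0.6, -0.0, 0.2]
grip_width: 0.0601
```

Emit:
servo_tool(commands=[-20.8,-28.7,0,0,0,0,-20.8,-28.7,0,0,0,0,-20.8,-28.7,0,0,0,0,-20.8,-28.7,0,0,0,0,-20.8,-28.7,0,0,0,0,-20.8,-28.7,0,0,0,0,-20.8,-28.7,0,0,0,0,-20.8,-28.7,0,0,0,0])

```text
time_s: 2.0
tool_pos: [0.4459, 0.0713, 0.2229]
tool_rot: [179.9, 0.0, 161.0]
force: [1.0, 0.6, -0.0]
grip_width: 0.0598
```

Emit:
servo_tool(commands=[0,0,0,0,0,0,0,0,0,0,0,0,0,0,0,0,0,0])

```text
time_s: 2.3
tool_pos: [0.4453, 0.0739, 0.2226]
tool_rot: [180.0, -0.0, 161.1]
force: [1.1, 0.6, -0.3]
grip_width: 0.06
```

```bash
python3 - <<'E'
from h import *
o=monitor.get_obs();print({k:np.round(v,4).tolist() for k,v in o.items()})
p,d=read_camera("wrist");cv2.imwrite("pics/w1.png",p[:,:,::-1]);np.save("w1d.npy",d)
print(camera_info("wrist"));print(look_for("wrist","cover_grip"))
E
```

```text
{'time_s': 2.3, 'qpos': [-33.9853, -7.0267, 19.6694, 110.3949, 2.3969, 76.2301, 56.0699], 'joint_velocities': [-0.4642, 0.1491, -0.5995, 0.081, 0.2196, 0.1404, 0.0979], 'effort': [0.5807, -22.2226, -0.7785, -30.9769, 0.0698, 0.0878, -0.0016], 'tool_pos': [0.4453, 0.0739, 0.2226], 'tool_rot': [179.9695, -0.0117, 161.093], 'force': [1.0517, 0.5915, -0.2713], 'wrist_torque': [0.0462, 0.0101, -0.0006], 'grip_width': 0.06}
{'camera_matrix': array([[309.70691629,   0.        , 324.14116907],
       [  0.        , 309.70691629, 197.72415481],
       [  0.        ,   0.        ,   1.        ]]), 'T_tool_cam': array([[ 9.32031100e-04, -9.59978287e-01, -2.80072882e-01,
         7.65639846e-02],
       [ 9.99999434e-01,  7.50814681e-04,  7.54320730e-04,
        -1.29116805e-03],
       [-5.13848691e-04, -2.80073426e-01,  9.59978443e-01,
        -1.63153471e-01],
       [ 0.00000000e+00,  0.00000000e+00,  0.00000000e+00,
         1.00000000e+00]])}
[{'box': [194.8, 199.2, 207.4, 124.4], 'conf': 0.81}, {'box': [550.1, 16.1, 88.4, 136.0], 'conf': 0.29}]
```

View pics/w1.png

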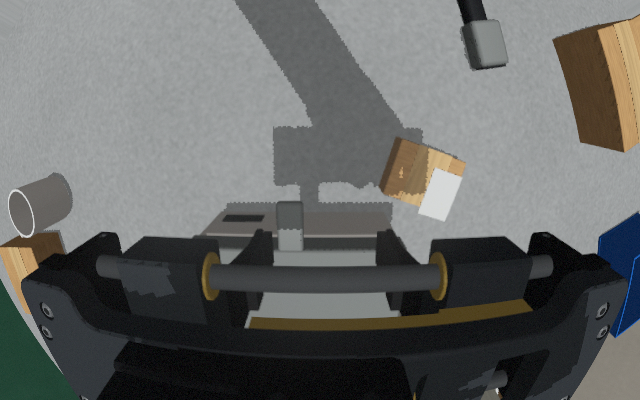

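```bash
cat >> h.py <<'E'
def wray(u,v):
    ci=camera_info("wrist");K=np.array(ci["camera_matrix"])
    a=np.array([(u-K[0,2])/K[0,0],(v-K[1,2])/K[1,1]]);r=np.hypot(*a)
    return np.r_[a/r*np.sin(r),np.cos(r)]
def wpt(u,v,depth,pos,rot):
    T=np.array(camera_info("wrist")["T_tool_cam"])
    c=wray(u,v);c=c/c[2]*depth
    t=T[:3,:3]@c+T[:3,3]
    return t, Ro.from_euler("xyz",rot,degrees=True).as_matrix()@t+pos
E
python3 - <<'E'
from h import *
d=np.load("w1d.npy");pos=[.4453,.0739,.2226];rot=[180,0,161.08]
for u,v in[(277,225),(290,225),(303,225),(290,206),(290,215),(290,235),(290,245)]:
    t,w=wpt(u,v,d[v,u],pos,rot);print(u,v,round(float(d[v,u]),3),t.round(4),w.round(4))
E
```

```text
277 225 0.274 [-0.0238 -0.0433  0.0935] [0.4538 0.0253 0.1291]
290 225 0.274 [-0.0234 -0.0314  0.0927] [0.4572 0.0366 0.1299]
303 225 0.278 [-0.025  -0.0201  0.0969] [0.4624 0.0468 0.1257]
290 206 0.269 [-0.0057 -0.0309  0.0931] [0.4407 0.0428 0.1295]
290 215 0.272 [-0.0143 -0.0312  0.0937] [0.4487 0.0397 0.1289]
290 235 0.277 [-0.0334 -0.0319  0.0936] [0.4666 0.0329 0.129 ]
290 245 0.281 [-0.0437 -0.0324  0.0943] [0.4762 0.0291 0.1283]
```

Emit:
servo_tool(commands=[-7,-10.5,0,0,0,0,-7,-10.5,0,0,0,0,-7,-10,0,0,0,0,0,0,25,0,0,0,0,0,25,0,0,0,0,0,20,0,0,0,0,0,0,0,0,0,0,0,0,0,0,0])

```text
time_s: 3.2
tool_pos: [0.4557, 0.0358, 0.1529]
tool_rot: [-180.0, 0.0, 160.9]
force: [-0.3, -0.3, 1.0]
grip_width: 0.0599
```

Emit:
servo_tool(commands=[0,0,16,0,0,0,0,0,16,0,0,0,0,0,14,0,0,0,0,0,0,0,0,0])

```text
time_s: 3.6
tool_pos: [0.4552, 0.0362, 0.1064]
tool_rot: [-180.0, -0.0, 161.0]
force: [-0.2, 0.7, -0.4]
grip_width: 0.0596
```

Emit:
servo_tool(commands=[0,0,0,0,0,0,0,0,0,0,0,0,0,0,0,0,0,0,0,0,0,0,0,0,0,0,0,0,0,0,0,0,0,0,0,0], jaw=0, newtons=12)

```text
time_s: 4.2
tool_pos: [0.4558, 0.0373, 0.1068]
tool_rot: [179.9, 0.0, 161.0]
force: [0.8, 2.9, 0.0]
grip_width: 0.0235
```

Emit:
servo_tool(commands=[-0.7,0,-16.8,0,0,0,-2.2,0,-16.7,0,0,0,-3.7,0,-16.4,0,0,0,-5,0,-16.1,0,0,0,-6.5,0,-15.6,0,0,0,-7.7,0,-14.9,0,0,0])

```text
time_s: 4.8
tool_pos: [0.4806, 0.0289, 0.2036]
tool_rot: [179.9, 0.1, 161.0]
force: [5.5, 1.0, -4.5]
grip_width: 0.0236
```

```bash
python3 - <<'E'
from h import *
o=monitor.get_obs();print({k:np.round(v,4).tolist() for k,v in o.items()})
p,d=read_camera("side");cv2.imwrite("pics/s2.png",cv2.resize(p[80:300,170:490,::-1],None,fx=2.4,fy=2.4))
E
```

```text
{'time_s': 4.8, 'qpos': [-31.2489, -2.5499, 24.1667, 108.6696, 1.0411, 73.5522, 63.6448], 'joint_velocities': [1.8252, 3.6764, 3.0003, -20.511, -1.1655, 16.1962, 5.3181], 'effort': [0.6291, -27.2468, -0.0602, -29.6147, 0.5035, 1.2282, -0.1214], 'tool_pos': [0.4806, 0.0289, 0.2036], 'tool_rot': [179.9123, 0.0766, 161.041], 'force': [5.5323, 0.9922, -4.5341], 'wrist_torque': [0.4768, -0.8944, 0.0248], 'grip_width': 0.0236}
```

View pics/s2.png

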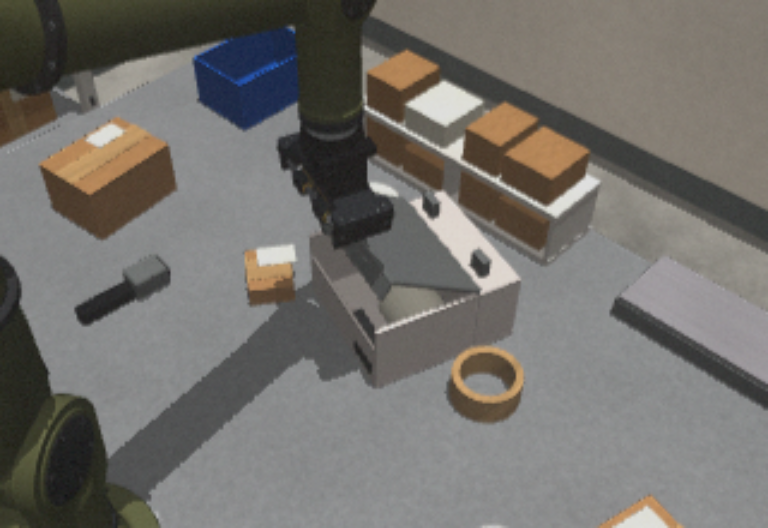

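Emit:
servo_tool(commands=[-9,0,-14.2,0,0,0,-10.2,0,-13.3,0,0,0,-11.4,0,-12.4,0,0,0,-12.4,0,-11.4,0,0,0,-13.3,0,-10.2,0,0,0,-14.2,0,-9,0,0,0,-14.9,0,-7.8,0,0,0,0,0,0,0,0,0], newtons=8)

```text
time_s: 5.65
tool_pos: [0.5618, 0.0011, 0.2814]
tool_rot: [179.9, 0.0, 161.0]
force: [0.0, 3.5, 0.0]
grip_width: 0.0236
```

Emit:
servo_tool(commands=[-15.5,0,-4.5,0,0,0,-16,0,-4,0,0,0,-16.4,0,-3,0,0,0,-16.7,0,-1.8,0,0,0,-16.8,0,-0.7,0,0,0,-16.8,0,0.7,0,0,0,-10,0,1,0,0,0,0,0,0,0,0,0])

```text
time_s: 6.45
tool_pos: [0.6637, -0.0337, 0.2931]
tool_rot: [179.9, 0.0, 161.0]
force: [2.1, 3.2, 1.9]
grip_width: 0.0239
```

```bash
python3 - <<'E'
from h import *
o=monitor.get_obs();print({k:np.round(v,4).tolist() for k,v in o.items()})
p,d=read_camera("side");cv2.imwrite("pics/s3.png",cv2.resize(p[80:300,170:490,::-1],None,fx=2.4,fy=2.4))
E
```

```text
{'time_s': 6.45, 'qpos': [-21.2466, 20.3088, 29.8488, 75.4115, -10.029, 86.8175, 78.641], 'joint_velocities': [-0.5859, -1.3462, -0.1181, 1.3229, 0.5083, 0.6657, -0.3919], 'effort': [2.9716, -45.8645, 8.0639, -29.9836, 1.4738, 0.6542, 0.0436], 'tool_pos': [0.6637, -0.0337, 0.2931], 'tool_rot': [179.9306, 0.0097, 161.0417], 'force': [2.0908, 3.2061, 1.9323], 'wrist_torque': [0.8331, -0.5224, -0.0141], 'grip_width': 0.0239}
```

View pics/s3.png

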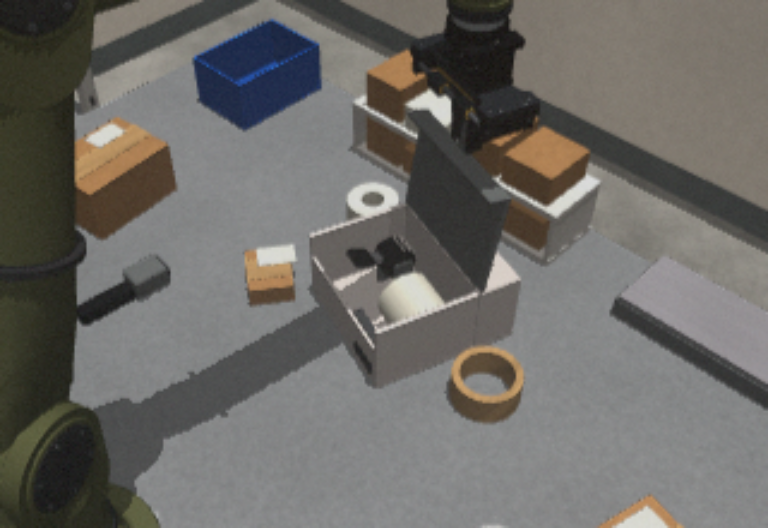

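Emit:
servo_tool(commands=[0,0,0,0,0,0,0,0,0,0,0,0,0,0,0,0,0,0,0,0,0,0,0,0,0,0,0,0,0,0], jaw=60)

```text
time_s: 7.0
tool_pos: [0.6625, -0.0354, 0.2937]
tool_rot: [-180.0, -0.0, 161.0]
force: [-0.7, 0.4, -0.2]
grip_width: 0.0552
```

Emit:
servo_tool(commands=[0,0,-20,0,0,0,0,0,-20,0,0,0,0,0,-20,0,0,0,0,0,0,0,0,0,0,0,0,0,0,0,0,0,0,0,0,0])

```text
time_s: 7.6
tool_pos: [0.6623, -0.0348, 0.3521]
tool_rot: [-180.0, -0.1, 161.0]
force: [1.2, -0.3, -0.2]
grip_width: 0.0596
```

```bash
python3 - <<'E'
from h import *
o=monitor.get_obs();print({k:np.round(v,4).tolist() for k,v in o.items() if k in("time_s","force","tool_pos")})
for n in("side","scene"):
    p,d=read_camera(n);np.save(n+"_d2.npy",d)
    cv2.imwrite(f"pics/{n}4.png",cv2.resize(p[80:300,170:490,::-1],None,fx=2.4,fy=2.4))
X=np.vstack([cloud(n,np.load(n+"_d2.npy"))[np.load(n+"_d2.npy")>0] for n in("side","scene")])
d=X-[.5625,.002,0];c,s=np.cos(np.radians(-19)),np.sin(np.radians(-19))
L=np.c_[d[:,0]*c+d[:,1]*s,-d[:,0]*s+d[:,1]*c,d[:,2]]
np.save("L.npy",L)
k=(abs(L[:,1])<.105)&(L[:,0]>.06)&(L[:,0]<.16)&(L[:,2]>.17)&(L[:,2]<.27)
for z in np.arange(.17,.27,.02):
    q=L[k&(abs(L[:,2]-z)<.01)];print(round(z,2),len(q),np.percentile(q[:,0],[5,50,95]).round(3))
k=(L[:,0]>-.05)&(L[:,0]<.0)&(L[:,1]>.0)&(L[:,1]<.08)&(L[:,2]>.085)&(L[:,2]<.13)
print(k.sum(),L[k].min(0),L[k].max(0),np.median(L[k],0))
E
```

```text
{'time_s': 7.6, 'tool_pos': [0.6623, -0.0348, 0.3521], 'force': [1.1931, -0.3411, -0.1839]}
0.17 112 [0.09  0.092 0.103]
0.19 233 [0.093 0.096 0.106]
0.21 245 [0.097 0.101 0.11 ]
0.23 244 [0.102 0.105 0.115]
0.25 207 [0.107 0.109 0.12 ]
185 [-0.04335963  0.02401946  0.08741832] [-6.49811006e-05  6.54686938e-02  1.15825788e-01] [-0.02271765  0.0459633   0.10473153]
```

View pics/side4.png

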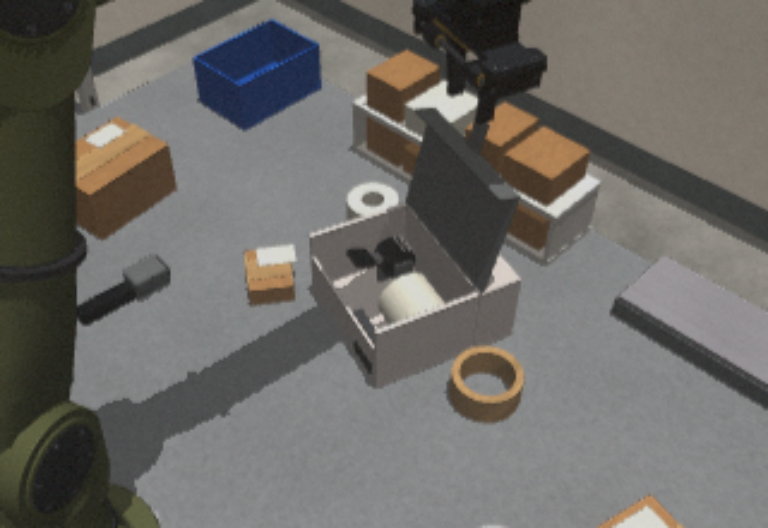

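Emit:
servo_tool(commands=[26,0,0,0,0,0,26,9.4,0,0,0,0,26,9.4,0,0,0,0,26,9.4,0,0,0,0,26.4,9.4,0,0,0,0,0,9.7,0,0,0,0,0,0,0,0,0,0,0,0,0,0,0,0], jaw=0, newtons=30)

```text
time_s: 8.5
tool_pos: [0.5554, 0.0516, 0.3532]
tool_rot: [-179.9, 0.0, 161.0]
force: [0.2, 0.0, 0.2]
grip_width: 0.0051
```

Emit:
servo_tool(commands=[0,0,40,0,0,0,0,0,40,0,0,0,0,0,40,0,0,0,0,0,40,0,0,0,0,0,40,0,0,0,0,0,20,0,0,0,0,0,0,0,0,0,0,0,0,0,0,0])

```text
time_s: 9.3
tool_pos: [0.5556, 0.0511, 0.1339]
tool_rot: [-180.0, 0.0, 160.9]
force: [-0.2, -0.0, 0.5]
grip_width: 0.0006
```

```bash
python3 - <<'E'
from h import *
o=monitor.get_obs();print({k:np.round(v,4).tolist() for k,v in o.items() if k in("time_s","force","tool_pos","tool_rot","grip_width","qpos")})
p=o["tool_pos"];d=np.array(p)-[.5625,.002,0];c,s=np.cos(np.radians(-19)),np.sin(np.radians(-19))
print(d[0]*c+d[1]*s,-d[0]*s+d[1]*c,d[2])
a,_=read_camera("side");b,_=read_camera("wrist")
cv2.imwrite("pics/s5.png",cv2.resize(a[120:260,250:450,::-1],None,fx=4,fy=4));cv2.imwrite("pics/w5.png",b[:,:,::-1])
E
```

```text
{'time_s': 9.3, 'qpos': [-31.1926, 11.1957, 25.9765, 103.7556, -5.2721, 66.2428, 67.3831], 'tool_pos': [0.5556, 0.0511, 0.1339], 'tool_rot': [-179.9516, 0.0247, 160.9013], 'force': [-0.1719, -0.0231, 0.5276], 'grip_width': 0.0006}
-0.022476183564340606 0.04420197652434124 0.13393715127523917
```

View pics/s5.png

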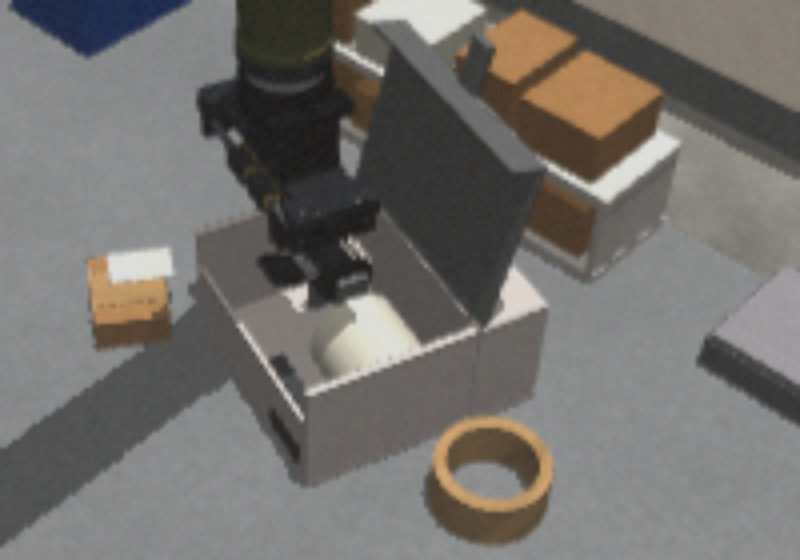

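View pics/w5.png

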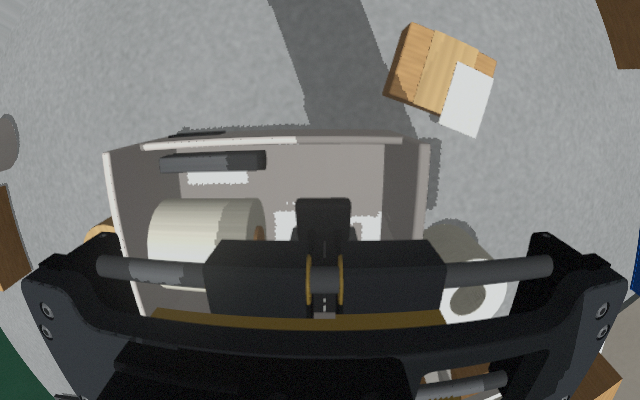

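Emit:
servo_tool(commands=[3,0,12,0,0,0,0,0,10,0,0,0,0,0,8,0,0,0,0,0,8,0,0,0,0,0,8,0,0,0,0,0,0,0,0,0])

```text
time_s: 10.0
tool_pos: [0.5508, 0.054, 0.0865]
tool_rot: [-180.0, -0.2, 161.0]
force: [-5.1, 1.7, 5.4]
grip_width: -0.0001
```

Emit:
servo_tool(commands=[0,0,5,0,0,0,0,0,5,0,0,0,0,0,4,0,0,0,0,0,0,0,0,0])

```text
time_s: 10.4
tool_pos: [0.5519, 0.0538, 0.074]
tool_rot: [180.0, -0.0, 161.0]
force: [-4.7, 1.1, 8.1]
grip_width: 0.0007
```

Emit:
servo_tool(commands=[0,0,2,0,0,0,0,0,2,0,0,0,0,0,1.5,0,0,0,0,0,0,0,0,0,0,0,0,0,0,0])

```text
time_s: 10.9
tool_pos: [0.5526, 0.0535, 0.0694]
tool_rot: [179.9, 0.0, 161.0]
force: [-3.8, 0.8, 9.5]
grip_width: 0.0008
```

```bash
cat > chk.py <<'E'
from h import *
import sys
o=monitor.get_obs();print({k:np.round(v,4).tolist() for k,v in o.items() if k in("time_s","force","tool_pos","tool_rot","grip_width")})
D={}
for n in("side","scene","wrist"):
    p,d=read_camera(n);D[n]=(p,d)
    im=p if n=="wrist" else cv2.resize(p[120:260,220:420],None,fx=4,fy=4)
    cv2.imwrite(f"pics/{n}{sys.argv[1]}.png",im[:,:,::-1])
    np.save(n+"_d3.npy",d)
o=monitor.get_obs()
# wrist depth of pad's visible front part, printer frame
c,s=np.cos(np.radians(-19)),np.sin(np.radians(-19))
def pf(w):
    d=np.array(w)-[.5625,.002,0];return np.r_[d[0]*c+d[1]*s,-d[0]*s+d[1]*c,d[2]].round(4)
d=D["wrist"][1]
print("tcp",pf(o["tool_pos"]))
for v in range(180,260,6):
    w=[pf(wpt(u,v,float(d[v,u]),o["tool_pos"],o["tool_rot"])[1]) for u in(312,324,336)]
    print(v,*[x.tolist() for x in w])
E
python3 chk.py 6
```

```text
{'time_s': 10.9, 'tool_pos': [0.5526, 0.0535, 0.0694], 'tool_rot': [179.9447, 0.0351, 161.0054], 'force': [-3.7605, 0.7561, 9.5047], 'grip_width': 0.0008}
tcp [-0.0261  0.0455  0.0694]
180 [-0.0521, 0.0356, 0.0132] [-0.0522, 0.0443, 0.0136] [-0.0523, 0.053, 0.0139]
186 [-0.0474, 0.0355, 0.0124] [-0.0477, 0.0443, 0.0135] [-0.0477, 0.0531, 0.0136]
192 [-0.043, 0.0355, 0.0131] [-0.043, 0.0443, 0.013] [-0.0431, 0.0531, 0.0134]
198 [-0.0383, 0.0354, 0.0126] [-0.0384, 0.0443, 0.013] [-0.0386, 0.0532, 0.0135]
204 [-0.0334, 0.0354, 0.0119] [-0.0337, 0.0443, 0.0129] [-0.0337, 0.0533, 0.0127]
210 [-0.0289, 0.0354, 0.0127] [-0.0289, 0.0443, 0.0124] [-0.0293, 0.0533, 0.0137]
216 [-0.0418, 0.0373, 0.062] [-0.0417, 0.0443, 0.0618] [-0.0416, 0.0513, 0.0613]
222 [-0.0384, 0.0372, 0.0629] [-0.0385, 0.0443, 0.0632] [-0.0386, 0.0513, 0.0633]
228 [-0.0355, 0.0373, 0.0652] [-0.0349, 0.0443, 0.0637] [-0.0352, 0.0513, 0.0643]
234 [-0.0372, 0.0378, 0.078] [-0.0353, 0.0443, 0.0735] [-0.0371, 0.0508, 0.0779]
240 [-0.0363, 0.038, 0.084] [-0.0354, 0.0443, 0.082] [-0.037, 0.0505, 0.0855]
246 [-0.0372, 0.0383, 0.0934] [-0.0356, 0.0442, 0.0899] [-0.0369, 0.0502, 0.0926]
252 [-0.0357, 0.0384, 0.0971] [-0.0343, 0.0442, 0.0942] [-0.0356, 0.0501, 0.0967]
258 [-0.037, 0.0387, 0.1059] [-0.0312, 0.0442, 0.0947] [-0.0367, 0.0497, 0.1053]
```

View pics/wrist6.png

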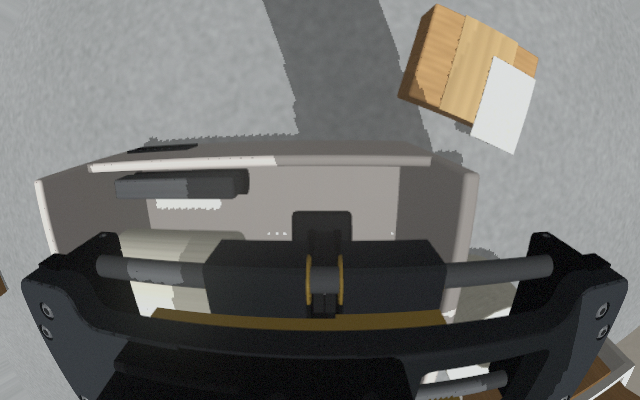

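View pics/side6.png

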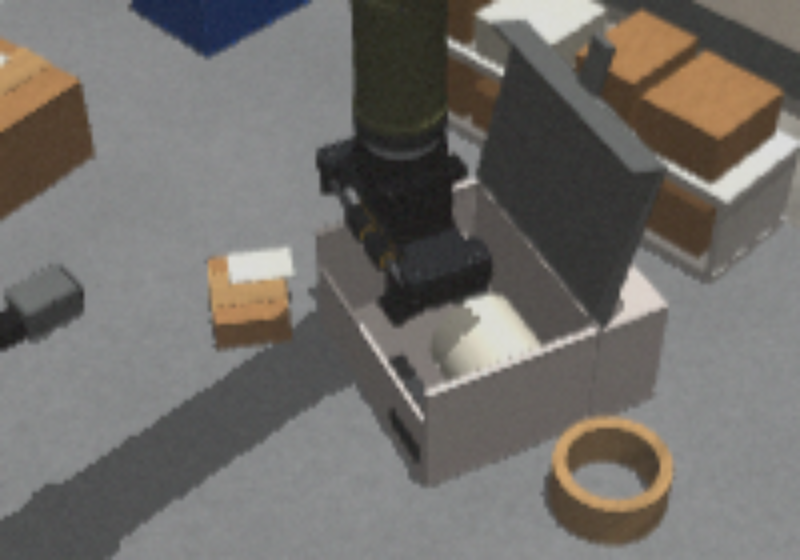

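Emit:
servo_tool(commands=[0,0,1,0,0,0,0,0,0,0,0,0,0,0,0,0,0,0,0,0,0,0,0,0,0,0,0,0,0,0,0,0,0,0,0,0])

```text
time_s: 11.65
tool_pos: [0.5527, 0.0534, 0.0686]
tool_rot: [179.9, 0.1, 161.0]
force: [-3.1, 0.8, 11.2]
grip_width: 0.0005
```

```bash
python3 chk.py 7 | sed -n '1,2p;9,12p'; python3 - <<'E'
from h import *
X=np.vstack([cloud(n,np.load(n+"_d3.npy"))[np.load(n+"_d3.npy")>0] for n in("side","scene")])
d=X-[.5625,.002,0];c,s=np.cos(np.radians(-19)),np.sin(np.radians(-19))
L=np.c_[d[:,0]*c+d[:,1]*s,-d[:,0]*s+d[:,1]*c,d[:,2]]
for z in np.arange(.17,.27,.02):
    q=L[(abs(L[:,1])<.105)&(L[:,0]>.08)&(L[:,0]<.16)&(abs(L[:,2]-z)<.01)];print(round(z,2),np.percentile(q[:,0],[5,50,95]).round(3))
E
```

```text
{'time_s': 11.65, 'tool_pos': [0.5527, 0.0534, 0.0686], 'tool_rot': [179.9373, 0.0528, 161.0015], 'force': [-3.0578, 0.8144, 11.208], 'grip_width': 0.0005}
tcp [-0.026   0.0455  0.0686]
216 [-0.0412, 0.0372, 0.06] [-0.0415, 0.0443, 0.0609] [-0.0417, 0.0513, 0.0612]
222 [-0.0387, 0.0373, 0.0633] [-0.0382, 0.0443, 0.0618] [-0.0384, 0.0513, 0.0626]
228 [-0.0347, 0.0372, 0.0626] [-0.0351, 0.0443, 0.0636] [-0.0345, 0.0513, 0.0623]
234 [-0.0365, 0.0377, 0.0759] [-0.0356, 0.0443, 0.0737] [-0.0363, 0.0508, 0.0756]
0.17 [0.088 0.091 0.102]
0.19 [0.093 0.096 0.105]
0.21 [0.097 0.101 0.11 ]
0.23 [0.102 0.106 0.114]
0.25 [0.106 0.11  0.12 ]
```

```bash
python3 -c "
from h import *
print(env.sign_off());print(monitor.get_obs()['force'],monitor.get_obs()['tool_pos'])"
```

```text
the job is handed in; nothing more can be done
None
the job is handed in; nothing more can be done
```

I swung the cover up by its tab to about 1.71 rad and let go, and it came to rest on its stop. I then pressed the lever's pad straight down with the closed fingers. I handed the job in at about 11.8 s, with the fingers still holding the lever down.

- **Cover:** the depth images put it at about 1.78 rad, both after release and again just before hand-in.
- **Lever:** the dial was at about 0.70 to 0.72 rad, worked out from the wrist camera's depth and the fingertip height. There is no direct reading of the joint.
- **Force:** the fingers were pressing down with about 11 N. That is slightly above the stated 6 to 10 N, which fits being just past the third click.
- **Other things on the desk:** they looked undisturbed in the pictures, but I did not measure their positions again.

None of the checks failed, and the estimates agreed with each other to within about 0.03 rad. The hand-in reported no verdict, and I could take no reading of the final second.

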